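# Lift a painted model part out of the drying station with tongs

### The job

On the little drying station, slide the frosted clear dust hood by its red grip until it sits centred over the yellow stand with the orange model part, which stays to dry. Then take the spring tongs from their rest, close their blue tips on the red model part on the blue stand and lift it about 10 cm off its stand: never touch either part with the fingers and leave everything else where it is. Finish while holding: the red part stays up in the air, pinched in the tongs, with the hood still over the orange part.

Things in the scene. Friction and masses are not known exactly. Their poses are not given: they have to be found in the camera images.
- station: drying station, fixed to the desk: wooden base plate 120 (x) x 240 (y) x 8 mm with two steel rails along its y axis. Origin: centre of its underside; z up. It may be turned by up to 0.2 rad. The tongs are meant to come in from its -x side (the robot's side), tips pointing along its +x, above the rails and their end blocks (25 mm high above the desk)
- hood (a joint): position of the hood along the rails in m: 0 = middle of the station, grows towards the station's +y, stops at -0.072 and +0.072; starts near the middle. Slides with about 1.2 N of friction and stays where it is left
- hood_grip (a point): middle of the hood's red grip, 120 mm above the desk. The grip is an upright block 34 mm (station x) x 12 mm (along the rails), its top 130 mm above the desk, its foot on a black plate 95 mm above it: pinch it from above. The hood is centred over a stand when this point has the same station y as the stand
- hood_roof (a point): top of the hood's roof, in its middle, 92 mm above the desk. The hood is a frosted clear tunnel with aluminium edges: roof and two walls 47 mm before and behind the middle, open at both ends so that it passes over parts on their stands; 60 mm long along the rails, 106 mm across them
- stand_orange: fixed yellow stand that carries the orange part: foot 70 x 40 x 4 mm, post 30 mm (station x) x 12 mm (station y), its top 50 mm above the desk. Origin: centre of its underside, on the base plate (8 mm above the desk); axes as the station's. It is at about +60 or -60 mm along the station's y; the two stands change places from one start to the next
- stand_red: the same kind of stand in blue at the other place; it carries the red part
- part_red: red model part, 18 x 42 x 11 mm, 10 to 17 g, lying on its stand with its length along the station's x within 5 degrees. Origin: centre of its underside (50 mm above the desk); its own y axis is its length, z up. The tongs take it by the two long sides, 18 mm apart. Newly painted: no fingers
- part_orange: orange model part (reddish orange top, yellow-orange sides) of the same size, lying likewise on the other stand; stays there untouched
- tongs_rest: black rest fixed to the desk, two cross bars 30 mm high (with small end lips up to 40 mm high, 39 mm to either side) at x = -55 mm and +68 mm of its frame; between them the sides of the tongs are free. Origin: centre of its underside; x is the direction of the tongs
- tongs: spring tongs lying flat on the rest, underside 30 mm above the desk, 95 g, centre of mass within 10 mm of the origin in x. Origin: at the underside, midway between the two green grip scales; x points along the tongs to the blue tips, y across, z up. Pivot at x = -85 mm; scales from x = -32 to +32 mm. Arms are upright strips 16 mm high, 17 at the scales. Open, 51 mm over the scales at x = 0
- tongs_tips (a point): point midway between the blue tip pads, at half their height (8 mm), at x = +100 mm of the tongs; the pads are 28 mm long (x) and 16 mm high, 48 mm apart inside and about 62 mm outside when open. Squeezed from both sides the tongs centre themselves between the fingers and the tips stay 100 mm ahead of the fingers, midway between them
- tongs_grip (a point): point midway between the scales at half height, x = 0: squeeze here from above, closing across the tongs. At about 37 mm over the scales the arms are parallel and the tips 18 mm apart; each mm there is 2.2 mm at the tips. The spring pushes back with about 5 N open, 8 N at 37 mm, so a gripper stopped at 42 to 46 mm carries the tongs, tips still 28 to 36 mm apart; to pinch the part close on with 20 to 40 N
- tongs_arm (a joint): closing angle of the tongs in rad: 0 = fully open (spring), about 0.165 = tips 18 mm apart, 0.26 = stop, tips together
- dropper: small white dropper bottle with a red cap, 29 x 29 x 88 mm, origin at its underside; a bystander, leave it alone
- dish: pressed steel dish with red paint, 41 x 41 x 11 mm; a bystander, leave it alone
- cutter: side cutter with red handles, 47 x 126 x 12 mm; a bystander, leave it alone
- paint_jar: small paint jar with a white lid and blue paint, 36 x 36 x 44 mm; a bystander, leave it alone
- tape: yellow tape roll, 68 x 68 x 11 mm; a bystander, leave it alone

How it is judged:
By the outcome, as a careful person would: the job done as asked, in the order asked, and still so for the second after the job is handed in, while the arm keeps its last pose, push and grip.
It also fails if it takes over 51 s, if anything falls off the work surface, if the arm or the gripper's body presses on something with over 40 N, if the wrist force passes 120 N, or if a joint passes its speed limit or range.

### The arm

A 6-joint arm with a two-finger parallel gripper is mounted at the origin on a cart in front of the work surface, level with it; the furniture and walls round the work are solid. World frame = base frame: x ahead of the robot, y to its left, z up, the work surface at z = 0. Lengths are in mm, angles in rad, forces in N, time in s.
With the tool pointing down it reaches from about 425 to 925 mm from the base axis. Payload 12.5 kg.
Tool frame: the origin (TCP) lies between the finger pads; the fingertips stand 11 mm ahead of it and the grasp point (between the pads) lies 8 mm behind it; z points along the fingers, y is the line along which they close (so a half turn about z gives the same grasp; the last joint's range is limited). The gripper opens to 85 mm and grips with 20 to 120 N. Pads are 22 mm wide; open, the fingers measure 114 mm over their backs; the gripper's body (76 mm by 85 mm) begins 54 mm behind the grasp point. The pads swing forward as they close: fully open they stand 13 mm farther back than shut.
Start: joints at [-1.441, 0.491, 1.559, -0, 1.092, -0.106], TCP at [146.035, -607.715, 242.327] pointing down, gripper open.
Joint ranges: [-3.1, 3.1], [-0.84, 2.19], [0.05, 2.79], [-1.13, 4.28], [0.06, 2.93], [-2.69, 2.69]. Speed limits (rad/s): [2.22, 2.22, 2.79, 3.14, 3.14, 3.14].

### API

Orientations are given as a unit quaternion [w, x, y, z].
In Python, from cell import bot, eyes gives the robot as it stands. The module is installed in compiled form; this text tells all that it offers.
- The arm moves only by the tool jog_arm, never from a script. Its argument "steps" is a list of rows, each an object with "delta_pos": the shift along the world's x, y, z in mm, a list of three; "rotation": the turn, a rotation vector about the world's x, y, z in rad, a list of three. A call has 1 to 20 rows; each row shifts and turns the commanded pose from where the row before left it; what a row does not reach is not made up. A row lasts 1/12 s, in which the tool goes at most 41.7 mm and 7.16 degrees, less where a joint would pass 70% of its speed; a pose out of reach is approached as far as the arm can. A call is refused whole if a number of a shift passes 41.7 or a number of a turn 0.125, either way. A call with a gripper value outside its range is refused whole. "claw" is the opening, from 0 (shut) to 1 (fully open), set as the call begins (left out, the last holds). The fingers move at their own pace and stop on an object; "grip_force" is the grip in N (left out, the last holds). Time passes only in rows, so rows that do not move let the fingers close. It gives the time, the measured TCP pose, the force, the opening and the grip force at its end, in the units of the state.
- bot.get_obs(): the state, without advancing time (a new reading comes with each control period).
- eyes.camera(name): name is "side" or "top"; returns a dict with "frame" (384x512x3 uint8, red, green, blue), "z_map" (384x512 float32, mm along the optical axis (not along the pixel's ray), 0 where there is no reading), "vertical_fov" (degrees; the focal length in pixels is half the picture's height over the tangent of half this angle, whatever the lens; pixels are square), "cx", "cy" (the principal point, pixels), "k1" (the pictures are not rectified: a ray, as slopes to the right and down, at radius r is drawn at 1 + k1 r^2 times it, then the intrinsics apply), "extrinsics" (4x4, takes a point from camera to world coordinates). Camera axes: x right, y up, looking along -z (the intrinsics and any distortion apply to the point x, -y, -z); pixel columns grow to the right and rows downward; lengths in mm; the calibration is good to about 2 mm. A picture is of the moment at which its call begins.
- bot.finish_job(): hands the job in; it is judged then, once.
The state is a dict: "time": time; "qpos": joint angles; "dq": joint speeds; "effort": joint torques, N m; "eef_pos": TCP position; "tool_rot": TCP orientation; "ft_force": force on the tool from outside, world axes, zero at the start; "moment": the same for the moment, N m; "width": opening from 0.0 (shut) to 1.0 (fully open); "grasp_force": force on a finger pad.
Only numpy, scipy, OpenCV 4.12 (cv2) and the standard library are available. Lean on these libraries where they do the work, as an engineer would, in place of code of your own. Each camera call takes 0.05 s, during which the arm holds its last target. There are 200 camera calls.

## Working session

There is one attempt and no reset: what is moved stays moved. The work goes in short steps, Python scripts to look and compute and a tool call to move; the robot and the scene stay as the last step left them, time stands still between calls to the robot, and variables do not carry over. Pictures are saved under pics/ and viewed, at most 10 in all, crops included, and the job is handed in when it is done.

Besides the shell and the picture viewer there is one more tool, called as name(argument=value, ...), one argument or row to a line, values as JSON. jog_arm: Moves the arm, as the interface text tells. Its arguments: {"type":"object","properties":{"steps":{"type":"array"},"claw":{"type":"number"},"grip_force":{"type":"number"}},"required":["steps"]}

```bash
mkdir -p pics; cat > h.py <<'E'
import numpy as np, cv2
from cell import bot, eyes
def grab(name):
    c=eyes.camera(name); np.savez(''+name+'.npz',**c); return c
def load(name): return dict(np.load(''+name+'.npz'))
def ray(c,u,v):
    f=192/np.tan(np.radians(float(c['vertical_fov']))/2)
    a=np.array([(u-c['cx'])/f,(v-c['cy'])/f]);s=a.copy()
    for _ in range(30): s=a/(1+c['k1']*(s@s))
    E=c['extrinsics']; return E[:3,3],E[:3,:3]@np.array([s[0],-s[1],-1])
def atz(c,u,v,z):
    o,d=ray(c,u,v); return o+d*(z-o[2])/d[2]
def dep(c,u,v):
    o,d=ray(c,u,v); return o+d*c['z_map'][int(round(v)),int(round(u))]
def save(c,fn,box=None,k=1):
    im=c['frame'][:,:,::-1]
    if box: im=im[box[1]:box[3],box[0]:box[2]]
    im=cv2.resize(im,None,fx=k,fy=k,interpolation=cv2.INTER_CUBIC); cv2.imwrite('pics/'+fn,im)
E
python3 - <<'E'
from h import *
for n in('top','side'):
    c=grab(n); print(n,c['vertical_fov'],c['cx'],c['cy'],c['k1'],c['extrinsics'].round(2).tolist())
    save(c,n+'0.png',k=1.5)
print(bot.get_obs())
E
```

```text
top 52.37115264580006 260.0888410072479 182.61266521426188 0.03164250875704336 [[0.0, 0.99, -0.12, 400.25], [-1.0, 0.0, 0.01, 9.51], [0.01, 0.12, 0.99, 1082.74], [0.0, 0.0, 0.0, 1.0]]
side 46.695315274239086 264.75473930089277 190.41532095664917 -0.14550649794058504 [[-0.98, 0.12, -0.12, 391.44], [-0.17, -0.67, 0.73, 761.35], [0.0, 0.74, 0.68, 796.54], [0.0, 0.0, 0.0, 1.0]]
{'time': 0.1, 'qpos': array([-1.44062795e+00,  4.91481738e-01,  1.55942040e+00,  1.96804663e-05,
        1.09168385e+00, -1.05598575e-01]), 'dq': array([-0.00085639, -0.0010431 , -0.00056968, -0.00046381,  0.00050592,
        0.00172754]), 'effort': array([ 3.23937486e-03, -6.19445372e+01, -2.62025428e+01, -2.02737863e-05,
        2.88304072e-03, -4.38699522e-05]), 'eef_pos': array([ 145.9941758 , -607.50492778,  241.78608321]), 'tool_rot': array([-4.96736070e-04,  9.93060197e-01,  1.17606115e-01,  2.62800998e-06]), 'ft_force': array([ 0.23404711, -0.00389842, -0.43542654]), 'moment': array([-0.04699419,  0.04107065, -0.01519385]), 'grasp_force': 0.0, 'width': 1.0001982204484048}
```

View pics/top0.png

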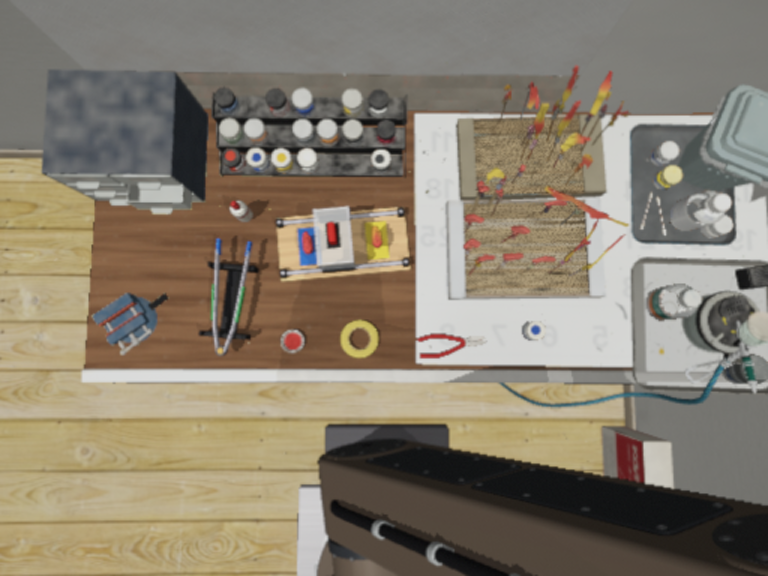

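View pics/side0.png

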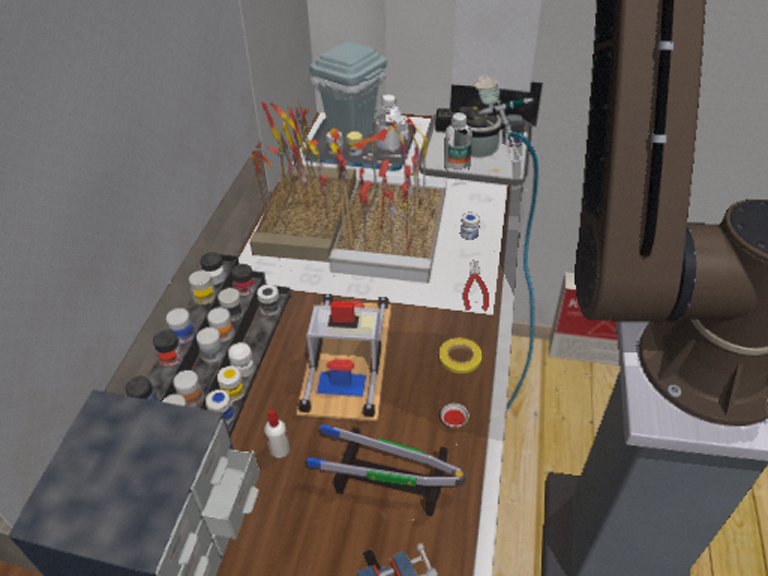

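The top view (768x576, scale 1.5) shows the station near (345,243). The orange stand is at right (377,238) (world -y), the red part at left (307,242), the red grip at about (333,233), and the tongs at left with tips up near (233,243) and pivot at (221,350). I'll take an enlarged crop to read points.

```bash
python3 - <<'E'
from h import *
c=load('top'); save(c,'crop1.png',(120,120,290,250),4.6)
E
```

```text
(no output)
```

View pics/crop1.png

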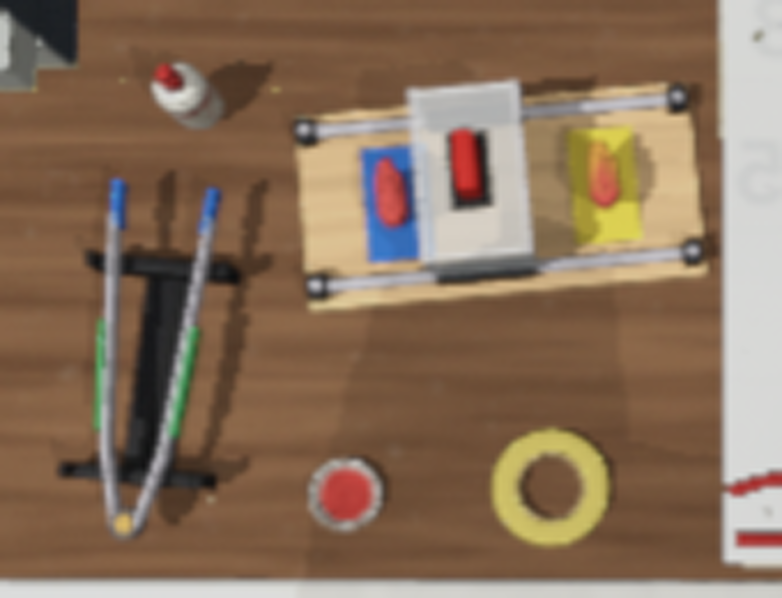

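```bash
python3 - <<'E'
from h import *
c=load('top')
P=lambda u,v,z: atz(c,119.6+u/4.6,119.6+v/4.6,z)[:2]
D=dict(TL=(305,131,25),BL=(317,287,25),TR=(677,97,25),BR=(692,251,25),grip=(464,158,130),red=(390,193,61),orange=(604,178,61),piv=(123,524,46),tl=(118,182,46),tr=(213,190,46),sl=(100,375,46),sr=(188,382,46),lipTL=(93,262,40),lipTR=(234,273,40),lipBL=(65,468,40),lipBR=(211,481,40),y1=(570,130,12),y2=(632,127,12),y3=(640,238,12),y4=(580,243,12))
R={k:P(*v) for k,v in D.items()}
for k,v in R.items(): print(k,v.round(1))
s=(R['TL']+R['BL']+R['TR']+R['BR'])/4
d=(R['TL']+R['BL']-R['TR']-R['BR']); a=np.arctan2(-d[0],d[1]); print('station',s,a)
M=np.array([[np.cos(a),np.sin(a)],[-np.sin(a),np.cos(a)]])
for k in('grip','red','orange'): print(k,M@(R[k]-s))
print('yst',M@((R['y1']+R['y2']+R['y3']+R['y4'])/4-s))
t=(R['tl']+R['tr'])/2-R['piv']; print('tongs',R['piv']+t/np.linalg.norm(t)*85,np.arctan2(t[1],t[0]),np.linalg.norm(t))
r=(R['lipTL']+R['lipTR']-R['lipBL']-R['lipBR'])/2; print('rest',np.arctan2(r[1],r[0]),np.linalg.norm(r),(R['lipTL']+R['lipTR']+R['lipBL']+R['lipBR'])/4-6.5*r/np.linalg.norm(r))
for u,v in((464,140),(464,180),(345,490),(390,193)): print(dep(c,119.6+u/4.6,119.6+v/4.6))
E
```

```text
TL [620.9 202.8]
BL [527.1 193.4]
TR [643.  -19.5]
BR [549.7 -28.5]
grip [584.8  98. ]
red [577.5 146.6]
orange [586.9  23.6]
piv [388.3 296.1]
tl [585.6 306.5]
tr [581.2 251.4]
sl [473.1 312.5]
sr [469.3 262.2]
lipTL [539.4 320.9]
lipTR [533.3 239.1]
lipBL [420.1 332. ]
lipBR [412.8 248.6]
y1 [625.2  45. ]
y2 [627.3   7.4]
y3 [559.3   2.3]
y4 [556.1  38.5]
station [585.19212011  87.03263236] 0.1001470571142535
grip [ 0.69500766 10.94838353]
red [-1.74024587 60.04090588]
orange [ -4.66748555 -63.31261928]
yst [  0.37261276 -64.07253595]
tongs [472.99089583 288.66984442] -0.08764908782765386 195.879444270386
rest -0.08546956735210962 120.38605438422451 [469.91626793 285.71043336]
[594.31947048  97.9951475  131.55334635]
[572.54752739  97.69840611 131.30376294]
[408.04018253 177.53210014   2.68388337]
[576.79052078 146.08256861  64.84696862]
```

The measurements fit the given sizes: rail blocks are 94 x 223 mm apart, the grip depth reads 131 mm, and the tongs are 196 mm long. Now I'll move above the hood grip.

jog_arm(
  steps=[
    {"delta_pos":[0,0,36],"rotation":[0,0,0]},
    {"delta_pos":[0,0,36],"rotation":[0,0,0]},
    {"delta_pos":[0,0,36],"rotation":[0,0,0]},
    {"delta_pos":[18,22,0],"rotation":[0,0,-0.0085]},
    {"delta_pos":[18,22,0],"rotation":[0,0,-0.0085]},
    {"delta_pos":[18,22,0],"rotation":[0,0,-0.0085]},
    {"delta_pos":[18,22,0],"rotation":[0,0,-0.0085]},
    {"delta_pos":[18,22,0],"rotation":[0,0,-0.0085]},
    {"delta_pos":[18,22,0],"rotation":[0,0,-0.0085]},
    {"delta_pos":[18,22,0],"rotation":[0,0,-0.0085]},
    {"delta_pos":[18,22,0],"rotation":[0,0,-0.0085]},
    {"delta_pos":[18,22,0],"rotation":[0,0,-0.0085]},
    {"delta_pos":[18,22,0],"rotation":[0,0,-0.0085]},
    {"delta_pos":[18,22,0],"rotation":[0,0,-0.0085]},
    {"delta_pos":[18,22,0],"rotation":[0,0,-0.0085]},
    {"delta_pos":[18,22,0],"rotation":[0,0,-0.0085]},
    {"delta_pos":[18,22,0],"rotation":[0,0,-0.0085]},
    {"delta_pos":[18,22,0],"rotation":[0,0,-0.0085]},
    {"delta_pos":[18,22,0],"rotation":[0,0,-0.0085]},
  ],
)

```text
time: 1.68
eef_pos: [434.7, -254.4, 350.2]
tool_rot: [-0.0, 0.999, 0.05, -0.0]
ft_force: [0.8, -0.8, 1.3]
width: 1.0
grasp_force: 0.0
```

jog_arm(
  steps=[
    {"delta_pos":[12.5,29.4,0],"rotation":[0,0,0]},
    {"delta_pos":[12.5,29.4,0],"rotation":[0,0,0]},
    {"delta_pos":[12.5,29.4,0],"rotation":[0,0,0]},
    {"delta_pos":[12.5,29.4,0],"rotation":[0,0,0]},
    {"delta_pos":[12.5,29.4,0],"rotation":[0,0,0]},
    {"delta_pos":[12.5,29.4,0],"rotation":[0,0,0]},
    {"delta_pos":[12.5,29.4,0],"rotation":[0,0,0]},
    {"delta_pos":[12.5,29.4,-20],"rotation":[0,0,0]},
    {"delta_pos":[12.5,29.4,-30],"rotation":[0,0,0]},
    {"delta_pos":[12.5,29.4,-30],"rotation":[0,0,0]},
    {"delta_pos":[12.5,29.4,-30],"rotation":[0,0,0]},
    {"delta_pos":[12.5,29.4,-30],"rotation":[0,0,0]},
    {"delta_pos":[0,0,-30],"rotation":[0,0,0]},
    {"delta_pos":[0,0,0],"rotation":[0,0,0]},
  ],
  claw=0.6,
)

```text
time: 2.85
eef_pos: [579.5, 92.5, 180.7]
tool_rot: [0.0, 0.999, 0.051, -0.005]
ft_force: [0.0, 0.1, -0.6]
width: 0.595
grasp_force: 0.0
```

```bash
python3 - <<'E'
from h import *
o=bot.get_obs(); print(o['eef_pos'],o['tool_rot'],o['qpos'])
c=grab('side'); save(c,'s1.png',(170,150,310,300),4)
E
```

```text
[579.45000946  92.53480905 180.67353283] [ 1.79121663e-05  9.98689658e-01  5.09764942e-02 -4.51265138e-03] [ 4.58486038e-02  5.08192734e-01  1.71738656e+00 -1.03059404e-04
  9.25038387e-01  1.51470909e+00]
```

View pics/s1.png

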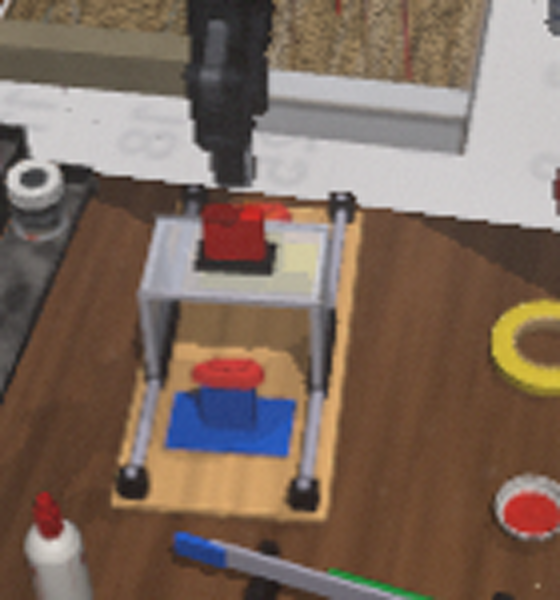

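The side crop shows the hood with its red grip at about (235,235) in the crop. The gripper is above it, the red part sits on the blue stand at (228,373), and nothing is disturbed.

jog_arm(
  steps=[
    {"delta_pos":[0,0,-20],"rotation":[0,0,0]},
    {"delta_pos":[0,0,0],"rotation":[0,0,0]},
    {"delta_pos":[0,0,0],"rotation":[0,0,0]},
  ],
)

```text
time: 3.15
eef_pos: [581.7, 90.5, 167.6]
tool_rot: [0.0, 0.999, 0.049, 0.0]
ft_force: [0.7, -0.4, 1.1]
width: 0.595
grasp_force: 0.0
```

jog_arm(
  steps=[
    {"delta_pos":[3,7.5,0],"rotation":[0,0,0]},
    {"delta_pos":[0,0,-14],"rotation":[0,0,0]},
    {"delta_pos":[0,0,-14],"rotation":[0,0,0]},
    {"delta_pos":[0,0,-14],"rotation":[0,0,0]},
    {"delta_pos":[0,0,-13],"rotation":[0,0,0]},
    {"delta_pos":[0,0,0],"rotation":[0,0,0]},
    {"delta_pos":[0,0,0],"rotation":[0,0,0]},
  ],
)

```text
time: 3.73
eef_pos: [585.1, 98.9, 112.3]
tool_rot: [0.0, 0.999, 0.05, 0.0]
ft_force: [0.6, -0.6, 0.2]
width: 0.602
grasp_force: 0.0
```

jog_arm(
  steps=[
    {"delta_pos":[0,0,0],"rotation":[0,0,0]},
    {"delta_pos":[0,0,0],"rotation":[0,0,0]},
    {"delta_pos":[0,0,0],"rotation":[0,0,0]},
    {"delta_pos":[0,0,0],"rotation":[0,0,0]},
    {"delta_pos":[0,0,0],"rotation":[0,0,0]},
    {"delta_pos":[0,0,0],"rotation":[0,0,0]},
  ],
  claw=0,
  grip_force=25,
)

```text
time: 4.23
eef_pos: [585.0, 98.8, 112.3]
tool_rot: [0.0, 0.999, 0.05, 0.001]
ft_force: [-1.1, -0.5, 7.3]
width: 0.132
grasp_force: 28.2
```

jog_arm(
  steps=[
    {"delta_pos":[0.5,-5,0],"rotation":[0,0,0]},
    {"delta_pos":[0.9,-9,0],"rotation":[0,0,0]},
    {"delta_pos":[1,-10,0],"rotation":[0,0,0]},
    {"delta_pos":[1,-10,0],"rotation":[0,0,0]},
    {"delta_pos":[1,-10,0],"rotation":[0,0,0]},
    {"delta_pos":[1,-10,0],"rotation":[0,0,0]},
    {"delta_pos":[1,-10,0],"rotation":[0,0,0]},
    {"delta_pos":[0.6,-6,0],"rotation":[0,0,0]},
    {"delta_pos":[0.4,-4,0],"rotation":[0,0,0]},
    {"delta_pos":[0,0,0],"rotation":[0,0,0]},
    {"delta_pos":[0,0,0],"rotation":[0,0,0]},
    {"delta_pos":[0,0,0],"rotation":[0,0,0]},
  ],
)

```text
time: 5.23
eef_pos: [592.3, 24.5, 112.2]
tool_rot: [0.0, 0.999, 0.05, 0.001]
ft_force: [-1.4, -0.9, 6.1]
width: 0.131
grasp_force: 28.3
```

```bash
python3 - <<'E'
from h import *
c=grab('top'); save(c,'t2.png',(120,120,290,250),4.6)
c=grab('side'); save(c,'s2.png',(150,130,320,300),3.4)
E
```

```text
(no output)
```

View pics/t2.png

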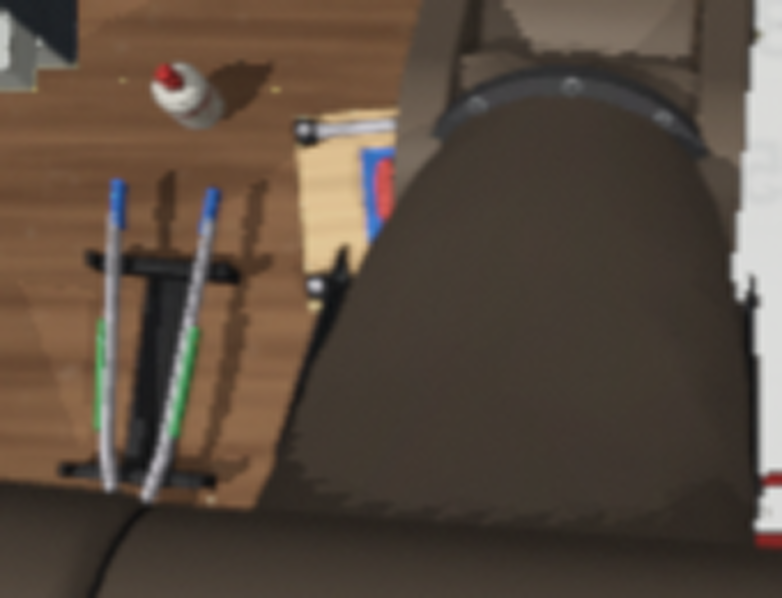

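The arm hides the hood from above, so I'll release, rise, go above the tongs and then check.

jog_arm(
  steps=[
    {"delta_pos":[0,0,0],"rotation":[0,0,0]},
    {"delta_pos":[0,0,0],"rotation":[0,0,0]},
    {"delta_pos":[0,0,0],"rotation":[0,0,0]},
    {"delta_pos":[0,0,0],"rotation":[0,0,0]},
    {"delta_pos":[0,0,15],"rotation":[0,0,0]},
    {"delta_pos":[0,0,30],"rotation":[0,0,0]},
    {"delta_pos":[0,0,30],"rotation":[0,0,0]},
    {"delta_pos":[0,0,30],"rotation":[0,0,0]},
  ],
  claw=0.6,
)

```text
time: 6.0
eef_pos: [591.7, 24.9, 217.2]
tool_rot: [-0.0, 0.999, 0.05, -0.001]
ft_force: [-0.2, 0.2, -0.7]
width: 0.599
grasp_force: 0.0
```

jog_arm(
  steps=[
    {"delta_pos":[-10,22,0],"rotation":[0,0,-0.0156]},
    {"delta_pos":[-10,22,0],"rotation":[0,0,-0.0156]},
    {"delta_pos":[-10,22,0],"rotation":[0,0,-0.0156]},
    {"delta_pos":[-10,22,0],"rotation":[0,0,-0.0156]},
    {"delta_pos":[-10,22,0],"rotation":[0,0,-0.0156]},
    {"delta_pos":[-10,22,0],"rotation":[0,0,-0.0156]},
    {"delta_pos":[-10,22,0],"rotation":[0,0,-0.0156]},
    {"delta_pos":[-10,22,0],"rotation":[0,0,-0.0156]},
    {"delta_pos":[-10,22,0],"rotation":[0,0,-0.0156]},
    {"delta_pos":[-10,22,0],"rotation":[0,0,-0.0156]},
    {"delta_pos":[-10,22,0],"rotation":[0,0,-0.0156]},
    {"delta_pos":[-9,22,-20],"rotation":[0,0,-0.0156]},
    {"delta_pos":[0,0,-30],"rotation":[0,0,0]},
    {"delta_pos":[0,0,-20],"rotation":[0,0,0]},
    {"delta_pos":[0,0,0],"rotation":[0,0,0]},
    {"delta_pos":[0,0,0],"rotation":[0,0,0]},
  ],
  claw=1,
)

```text
time: 7.33
eef_pos: [472.8, 288.8, 145.9]
tool_rot: [0.0, 0.999, -0.044, -0.001]
ft_force: [0.5, 0.1, 0.7]
width: 1.0
grasp_force: 0.0
```

```bash
python3 - <<'E'
from h import *
c=grab('top'); save(c,'t3.png',(120,120,290,250),4.6)
E
```

```text
(no output)
```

View pics/t3.png

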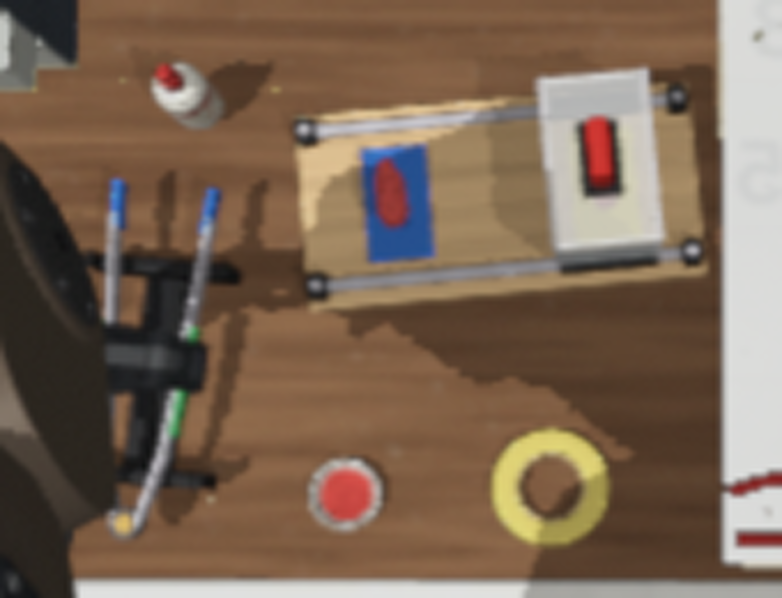

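```bash
python3 - <<'E'
from h import *
c=load('top')
s=np.array([585.2,87.0]);a=.1;M=np.array([[np.cos(a),np.sin(a)],[-np.sin(a),np.cos(a)]])
P=lambda u,v,z: M@(atz(c,119.6+u/4.6,119.6+v/4.6,z)[:2]-s)
print('grip',P(598,142,130))
print('blue',np.mean([P(*q,12) for q in((362,150),(425,146),(433,257),(371,262))],0))
pts=[]
for v in range(150,176):
  for u in range(195,215):
    p=dep(c,u,v)
    r,g,b=[int(x) for x in c['frame'][v,u]]
    if p[2]>56 and r>1.6*b: pts.append([*(M@(p[:2]-s)),p[2]])
pts=np.array(pts); print(len(pts),pts.min(0),pts.max(0),pts.mean(0), np.median(pts[:,2]))
k=cv2.minAreaRect(pts[:,:2].astype(np.float32)); print(k)
w=np.cov(pts[:,:2].T); e=np.linalg.eigh(w)[1][:,1]; print(e,np.degrees(np.arctan2(-e[1],e[0]))) 
o=bot.get_obs();print(o['eef_pos'])
E
```

```text
grip [  2.61188941 -61.59815405]
blue [ 0.49439883 61.64288793]
56 [-16.18400284  53.36545231  56.39720086] [17.08074437 66.94672684 63.13833591] [-1.59387353 59.93973201 59.55296751] 59.453833724757374
((0.3125457763671875, 59.97288513183594), (13.282355308532715, 33.09189224243164), 86.26211547851562)
[-0.99589293 -0.09053879] 174.80539592230065
[473.36806196 288.84426411 146.90806055]
```

The hood grip is at station y -61.6 mm, against about -63 for the orange stand, so it is centred within measuring error. The red part is at station (-0.5, 60), turned about +4°. Next I'll descend to the tongs.

jog_arm(
  steps=[
    {"delta_pos":[0,0,-25],"rotation":[0,0,0]},
    {"delta_pos":[0,0,-25],"rotation":[0,0,0]},
    {"delta_pos":[0,0,-25],"rotation":[0,0,0]},
    {"delta_pos":[0,0,-20],"rotation":[0,0,0]},
    {"delta_pos":[0,0,-15],"rotation":[0,0,0]},
    {"delta_pos":[0,0,-10],"rotation":[0,0,0]},
    {"delta_pos":[0,0,0],"rotation":[0,0,0]},
    {"delta_pos":[0,0,0],"rotation":[0,0,0]},
  ],
)

```text
time: 8.05
eef_pos: [473.6, 288.9, 27.1]
tool_rot: [-0.0, 0.999, -0.044, 0.0]
ft_force: [0.5, -0.1, 0.3]
width: 0.999
grasp_force: 0.0
```

jog_arm(
  steps=[
    {"delta_pos":[0,0,0],"rotation":[0,0,0]},
    {"delta_pos":[0,0,0],"rotation":[0,0,0]},
    {"delta_pos":[0,0,0],"rotation":[0,0,0]},
    {"delta_pos":[0,0,0],"rotation":[0,0,0]},
    {"delta_pos":[0,0,0],"rotation":[0,0,0]},
    {"delta_pos":[0,0,0],"rotation":[0,0,0]},
    {"delta_pos":[0,0,0],"rotation":[0,0,0]},
    {"delta_pos":[0,0,0],"rotation":[0,0,0]},
  ],
  claw=0.51,
  grip_force=25,
)

```text
time: 8.72
eef_pos: [473.7, 289.2, 27.6]
tool_rot: [-0.001, 0.999, -0.044, 0.001]
ft_force: [0.4, -0.6, 8.7]
width: 0.512
grasp_force: 8.3
```

jog_arm(
  steps=[
    {"delta_pos":[0,0,8],"rotation":[0,0,0]},
    {"delta_pos":[0,0,15],"rotation":[0,0,0]},
    {"delta_pos":[0,0,20],"rotation":[0,0,0]},
    {"delta_pos":[0,0,20],"rotation":[0,0,0]},
    {"delta_pos":[0,0,17],"rotation":[0,0,0]},
    {"delta_pos":[-4,-17,0],"rotation":[0,0,0.0257]},
    {"delta_pos":[-4,-17,0],"rotation":[0,0,0.0257]},
    {"delta_pos":[-4,-17,0],"rotation":[0,0,0.0257]},
    {"delta_pos":[-4,-17,0],"rotation":[0,0,0.0257]},
    {"delta_pos":[-4,-17,0],"rotation":[0,0,0.0257]},
    {"delta_pos":[-4,-17,0],"rotation":[0,0,0.0257]},
    {"delta_pos":[-4,-17,0],"rotation":[0,0,0.0257]},
    {"delta_pos":[-4,-17,0],"rotation":[0,0,0.0257]},
    {"delta_pos":[-4,-17,0],"rotation":[0,0,0.0257]},
    {"delta_pos":[-2,-14,0],"rotation":[0,0,0.0257]},
    {"delta_pos":[0,0,-10],"rotation":[0,0,0]},
    {"delta_pos":[0,0,0],"rotation":[0,0,0]},
    {"delta_pos":[0,0,0],"rotation":[0,0,0]},
  ],
)

```text
time: 10.22
eef_pos: [434.9, 121.8, 96.6]
tool_rot: [0.0, 0.996, 0.084, -0.0]
ft_force: [-0.2, 0.2, -0.9]
width: 0.512
grasp_force: 5.7
```

```bash
python3 - <<'E'
from h import *
print(bot.get_obs()['eef_pos'])
c=grab('side'); save(c,'s4.png',(180,190,320,290),5.5)
c=grab('top'); save(c,'t4.png',(150,130,270,220),6.4)
E
```

```text
[434.9380821  121.77841843  96.57009901]
```

View pics/s4.png

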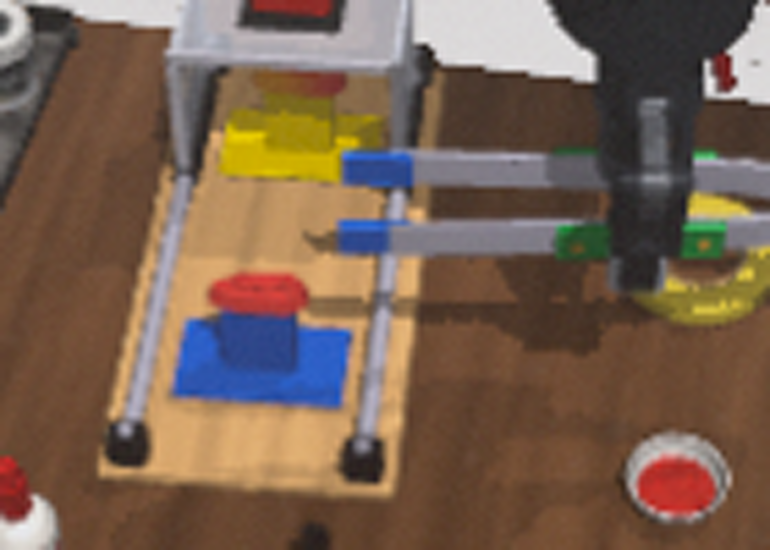

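View pics/t4.png

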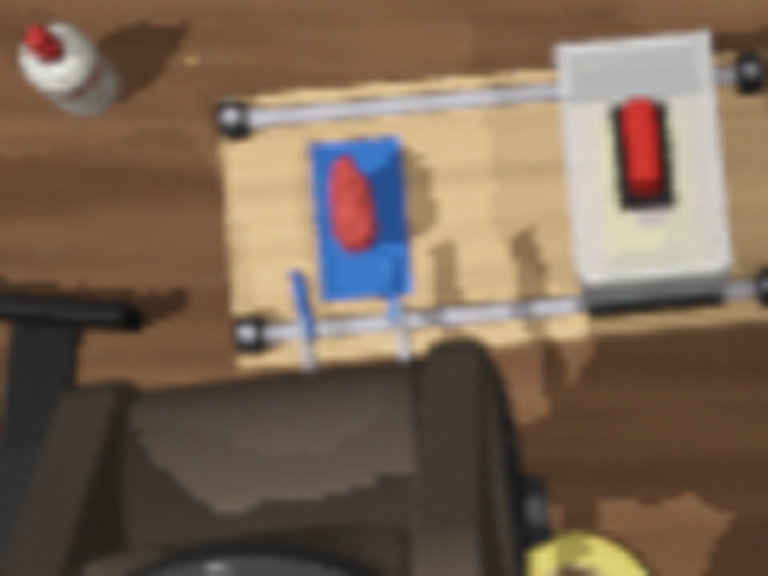

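```bash
python3 - <<'E'
from h import *
c=load('top')
P=lambda u,v,z: atz(c,149.6+u/6.4,129.6+v/6.4,z)[:2]
print('tipL end',P(297,272,115),'L',P(302,310,115),'R',P(395,310,115))
print('part ends',P(343,155,61),P(357,251,61),'mid',P(351,203,61))
t=np.array([434.9,121.8]); print('axis at x=532:',t+(532-t[0])*np.array([1,np.tan(.17)]))
E
```

```text
tipL end [541.2916893  159.69108447] L [526.34685526 157.41637194] R [526.51452627 121.27378906]
part ends [598.23659091 150.14681695] [558.03756569 143.58825153] mid [578.09628618 146.44976903]
axis at x=532: [532.         138.46787743]
```

jog_arm(
  steps=[
    {"delta_pos":[0,0,-15],"rotation":[0,0,0]},
    {"delta_pos":[0,0,-15],"rotation":[0,0,0]},
    {"delta_pos":[0,0,-12],"rotation":[0,0,0]},
    {"delta_pos":[0,0,-8.5],"rotation":[0,0,0]},
    {"delta_pos":[0,0,0],"rotation":[0,0,0]},
    {"delta_pos":[5,0.8,0],"rotation":[0,0,0]},
    {"delta_pos":[8,1.3,0],"rotation":[0,0,0]},
    {"delta_pos":[8,1.3,0],"rotation":[0,0,0]},
    {"delta_pos":[8,1.3,0],"rotation":[0,0,0]},
    {"delta_pos":[8,1.2,0],"rotation":[0,0,0]},
    {"delta_pos":[5,0.8,0],"rotation":[0,0,0]},
    {"delta_pos":[2,0.3,0],"rotation":[0,0,0]},
    {"delta_pos":[0,0,0],"rotation":[0,0,0]},
    {"delta_pos":[0,0,0],"rotation":[0,0,0]},
  ],
)

```text
time: 11.48
eef_pos: [478.7, 128.8, 45.6]
tool_rot: [0.0, 0.996, 0.085, -0.0]
ft_force: [0.6, -0.4, -0.9]
width: 0.514
grasp_force: 5.7
```

```bash
python3 - <<'E'
from h import *
o=bot.get_obs();print(o['eef_pos'],o['ft_force'],o['width'])
a=grab('side');b=grab('top')
x=cv2.resize(a['frame'][215:275,200:300],None,fx=5,fy=5,interpolation=2);y=cv2.resize(b['frame'][140:200,180:240],None,fx=5,fy=5,interpolation=2)
cv2.imwrite('pics/m5.png',np.hstack([x,y])[:,:,::-1])
E
```

```text
[478.69718501 128.76197001  45.63562868] [ 0.58054281 -0.36678588 -0.87890579] 0.5136077735175821
```

View pics/m5.png

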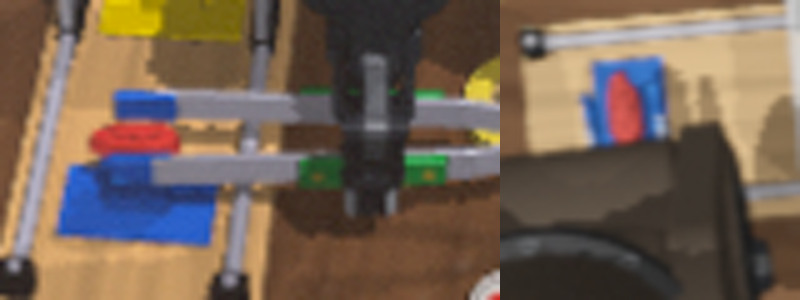

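The picture shows the blue tips straddling the red part (side view about (135,137)), with gaps on both sides. I'll close on it.

jog_arm(
  steps=[
    {"delta_pos":[0,0,0],"rotation":[0,0,0]},
    {"delta_pos":[0,0,0],"rotation":[0,0,0]},
    {"delta_pos":[0,0,0],"rotation":[0,0,0]},
    {"delta_pos":[0,0,0],"rotation":[0,0,0]},
    {"delta_pos":[0,0,0],"rotation":[0,0,0]},
    {"delta_pos":[0,0,0],"rotation":[0,0,0]},
    {"delta_pos":[0,0,0],"rotation":[0,0,0]},
    {"delta_pos":[0,0,0],"rotation":[0,0,0]},
  ],
  claw=0.36,
  grip_force=30,
)

```text
time: 12.25
eef_pos: [479.0, 128.8, 45.7]
tool_rot: [0.0, 0.996, 0.085, -0.0]
ft_force: [-1.1, 0.3, -0.7]
width: 0.427
grasp_force: 30.0
```

jog_arm(
  steps=[
    {"delta_pos":[0,0,3],"rotation":[0,0,0]},
    {"delta_pos":[0,0,6],"rotation":[0,0,0]},
    {"delta_pos":[0,0,9],"rotation":[0,0,0]},
    {"delta_pos":[0,0,10],"rotation":[0,0,0]},
    {"delta_pos":[0,0,10],"rotation":[0,0,0]},
    {"delta_pos":[0,0,10],"rotation":[0,0,0]},
    {"delta_pos":[0,0,10],"rotation":[0,0,0]},
    {"delta_pos":[0,0,10],"rotation":[0,0,0]},
    {"delta_pos":[0,0,10],"rotation":[0,0,0]},
    {"delta_pos":[0,0,10],"rotation":[0,0,0]},
    {"delta_pos":[0,0,8],"rotation":[0,0,0]},
    {"delta_pos":[0,0,4],"rotation":[0,0,0]},
    {"delta_pos":[0,0,0],"rotation":[0,0,0]},
    {"delta_pos":[0,0,0],"rotation":[0,0,0]},
    {"delta_pos":[0,0,0],"rotation":[0,0,0]},
  ],
)

```text
time: 13.5
eef_pos: [478.8, 128.8, 145.3]
tool_rot: [0.0, 0.996, 0.085, -0.0]
ft_force: [0.3, 0.1, -0.9]
width: 0.43
grasp_force: 30.1
```

```bash
python3 - <<'E'
from h import *
o=bot.get_obs();print(o['eef_pos'],o['width'])
c=grab('side'); save(c,'s6.png',(170,150,330,290),4.2)
E
```

```text
[478.75121224 128.75236475 145.3204185 ] 0.43027380795876974
```

View pics/s6.png

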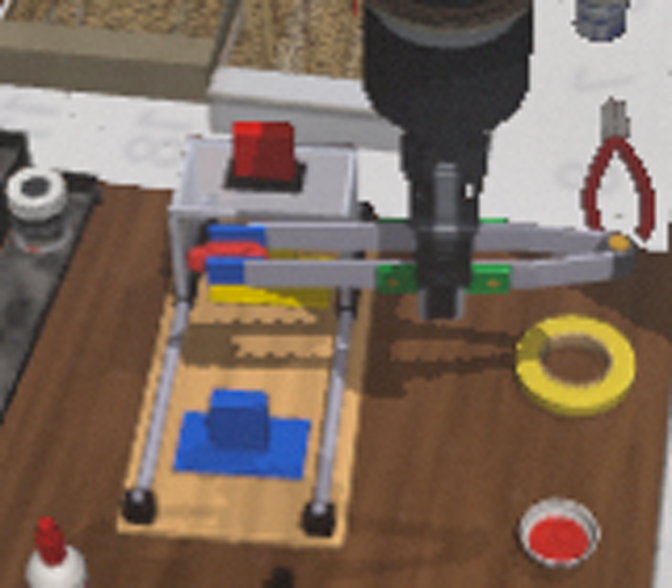

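The red part is pinched in the blue tips at about (228,256), the blue stand at (240,430) is empty, and the hood is still over the yellow stand. I'm handing in.

```bash
python3 -c "
from cell import bot
print(bot.finish_job())"
```

```text
the job is handed in; nothing more can be done
None
```

I handed the job in at about 13.5 s: the red part is held in the tongs about 10 cm above its blue stand, and the hood sits over the orange part, within about 2 mm of its stand's centre by my camera measurements.

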